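Stir the sweet hopper, then hold its gate open at the click

TASK

Take the upright wooden stirrer, dip it down among the round sweets in the steel hopper and stir them round in wide circles for a couple of turns with the gate still shut, then stand the stirrer back upright on the table and let go of it. Then take the black grip of the hopper's sliding gate and draw the gate open until its spring ball clicks into the notch of the bar, so that all the sweets drop into the pan below, and finish while still holding the grip with the ball seated in the notch. Leave the bowl, the jar and the cup where they are.

Things in the scene. Friction and masses are not known exactly. Their poses are not given: they have to be found in the camera images.
- hopper: Fixed square steel hopper on a stand. Origin on the table under the bin's centre, z up; the gate slides out along the hopper's own -y. The bin: inside 120 x 120 mm (sides along x, y), walls 4 mm, open top. Rails at x = +-71 mm, y = +80 to -340 mm, tops at z = 84 mm, end in a cross piece (y = -339 mm, top z = 92 mm).
- hopper_mouth (a point): Centre of the bin's open mouth, level with its rim, 142 mm above the table. The bin's floor is the flat top of the gate, 62 mm below this point (80 mm above the table).
- pan (a point): Centre of the inner floor of the white catch pan under the bin, part of the stand: 150 mm along the hopper's x, 142 mm along its y, walls 4 mm thick and 40 mm high.
- gate (a joint): Slide of the gate in m: 0 shut, grows as it is drawn along the hopper's -y, ends at 0.175 at the stop; starts between 0 and 0.012. About 2 to 3 N of friction; it stays where it is left. The bin's floor is wholly clear from 0.126 on.
- gate_handle (a point): Centre of the flat top of the gate's grip: an upright black square post, 22 x 22 mm (sides along the hopper's x, y), 46 mm tall, top 144 mm above the table, on a dark cross bar whose top is 46 mm below this point. In the hopper's frame at x = 0, y = -140 mm - gate value. Free for 60 mm all round.
- plunger_ball (a point): Centre of the gate's spring ball (16 mm) in its steel housing (22 mm across, top 112 mm above the table) on the cross bar, 100 mm to the hopper's +x of the grip. It rides on a steel notch bar along y (top 76 mm above the table) with one V notch, 12 mm wide, met at a gate value from 0.128 to 0.150 that differs each time: feel it, or see it in the bar from above.
- plunger (a joint): Drop of the spring ball in m: about 0.0004 on top of the bar, 0.003 seated at the notch's centre, 0.0015 when 2 mm off. Over the last 4 mm the notch draws the gate in; past the centre the pull needed rises from the 2 to 3 N of friction to 8 to 13 N, and with more the ball jumps out again. Let loose within 2 mm of the centre, the gate centres itself.
- stirrer: Loose turned wooden stirring stick standing upright on its flat round foot on the bare table, 160 mm tall, 110 g or so. Origin at the centre of the foot's underside, z along the stick to its top. Foot 28 to 30 mm across (lowest 12 mm), narrowing to a shaft 21 mm across from 35 to 140 mm, a 26 mm knob at 150 mm.
- steel_bowl: Bystander: loose steel bowl, 130 mm across, 55 mm high; origin at the centre of its underside.
- jar: Bystander: loose closed glass jar, 68 mm across, 100 mm high; origin at the centre of its underside.
- cup: Bystander: loose white plastic cup, 72 mm across, 75 mm high; origin at the centre of its underside.
- sweet0_center (a point): Centre of one of eight loose, hard, cream-coloured round sweets, 24 mm across, 12 g, lying on the gate inside the hopper in a ring round its empty middle.
- sweet1_center (a point): Centre of another such sweet.
- sweet2_center (a point): Centre of another such sweet.
- sweet3_center (a point): Centre of another such sweet.
- sweet4_center (a point): Centre of another such sweet.
- sweet5_center (a point): Centre of another such sweet.
- sweet6_center (a point): Centre of another such sweet.
- sweet7_center (a point): Centre of another such sweet.

How it is judged:
By the outcome, as a careful person would: the job done as asked, in the order asked, and still so for the second after the job is handed in, while the arm keeps its last pose, push and grip.
It also fails if it takes over 72 s, if anything falls off the work surface, if the arm or the gripper's body presses on something with over 40 N, if the wrist force passes 120 N, or if a joint passes its speed limit or range.

ROBOT

A 7-joint arm with a two-finger parallel gripper is mounted at the origin on the work surface. World frame = base frame: x ahead of the robot, y to its left, z up, the work surface at z = 0. Lengths are in mm, angles in rad, forces in N, time in s.
With the tool pointing down it reaches from about 400 to 850 mm from the base axis. Payload 10.4 kg.
Tool frame: the origin (TCP) lies at the very end of the fingers, on their centre line; the grasp point (between the pads) lies 19 mm behind it; x points along the fingers, z is the direction in which the jaws open and shut, and the axes are right-handed (so a half turn about x gives the same grasp; the last joint's range is limited). The gripper opens to 85 mm and grips with 20 to 120 N. Pads are 22 mm wide; open, the fingers measure 114 mm over their backs; the gripper's body (76 mm by 85 mm) begins 54 mm behind the grasp point. The pads swing forward as they close: fully open they stand 13 mm farther back than shut.
Start: joints at [-1.279, 0.332, -0.065, 1.46, 0.022, 1.35, -0.088], TCP at [193.503, 594.313, 231.338] pointing down, gripper open.
Joint ranges: [-2.6, 2.6], [-0.5, 2.12], [-1.47, 1.34], [0.16, 2.42], [-1.27, 4.41], [0.06, 2.06], [-2.6, 2.6]. Speed limits (rad/s): [2.22, 2.22, 2.79, 2.79, 3.14, 3.14, 3.14].

INTERFACE

Orientations are given as a unit quaternion [w, x, y, z].
In Python, from cell import read_state, eyes, job gives the robot as it stands.
- The arm moves only by the tool arm_command, never from a script. Its argument "motion" is a list of rows, each an object with "linear": the shift along the tool's x, y, z in mm, a list of three; "yaw": the turn about the tool's x in degrees; "claw": the opening in per cent of the stroke, from 0 (shut) to 100 (fully open). In form: [{"linear": [tx, ty, tz], "yaw": yaw, "claw": claw}, ...]. A call has 1 to 20 rows; each row shifts and turns the commanded pose from where the row before left it, along the tool's axes as they then stand; what a row does not reach is not made up. A row lasts 1/10 s, in which the tool goes at most 50 mm and 8.59 degrees, less where a joint would pass 70% of its speed; a pose out of reach is approached as far as the arm can. A call is refused whole if a number of a shift passes 50 or a number of a turn 8.59, either way. A call with a gripper value outside its range is refused whole. The fingers move at their own pace and stop on an object; "grip_force" is the grip in N (left out, the last holds). Time passes only in rows, so rows that do not move let the fingers close. It gives the time, the measured TCP pose, the force and the opening at its end, in the units of the state.
- read_state(): the state, without advancing time (a new reading comes with each control period).
- eyes.grab_frame(name): name is "scene" or "top" or "wrist"; returns (picture, depth): 480x640x3 uint8, red, green, blue; 480x640 float32, mm along the optical axis (not along the pixel's ray), 0 where there is no reading.
- eyes.camera_params(name): a dict with "fx", "fy", "cx", "cy" (pixels), "R" (3x3) and "t" (3): a world point X has camera coordinates R X + t. Camera axes: x right, y down, z forward; pixel columns grow to the right and rows downward; lengths in mm; the calibration is good to about 2 mm. A picture is of the moment at which its call begins: read the wrist's pose just before it. camera_params takes no time and is no camera call; for the wrist camera it gives the pose at the moment of the call.
- job.hand_in(): hands the job in, once; it reports no verdict.
The state is a dict: "time": time; "qpos": joint angles; "joint_vel": joint speeds; "joint_efforts": joint torques, N m; "position": TCP position; "tool_rot": TCP orientation; "wrist_force": force on the tool from outside, world axes, zero at the start; "ft_torque": the same for the moment, N m; "opening": opening from 0.0 (shut) to 1.0 (fully open).
Only numpy, scipy, OpenCV 4.12 (cv2) and the standard library are available. Lean on these libraries where they do the work, as an engineer would, in place of code of your own. Each camera call takes 0.05 s, during which the arm holds its last target.

## Working session

There is one attempt and no reset: what is moved stays moved. The work goes in short steps, Python scripts to look and compute and a tool call to move; the robot and the scene stay as the last step left them, time stands still between calls to the robot, and variables do not carry over. Pictures are saved under pics/ and viewed, and the job is handed in when it is done.

Besides the shell and the picture viewer there is one more tool, called after "Emit:" as name([rows], argument=value, ...), one row to a line, values as JSON. arm_command: Moves the arm, as the interface text tells. Its arguments: {"type":"object","properties":{"motion":{"type":"array","items":{"type":"object","properties":{"linear":{"type":"array","items":{"type":"number"}},"yaw":{"type":"number"},"claw":{"type":"number"}}}},"grip_force":{"type":"number"}},"required":["motion"]}

```bash
ls; mkdir -p pics; python3 - <<'E'
from cell import read_state, eyes, job
import cv2,numpy as np
s=read_state();print({k:np.round(v,3).tolist() for k,v in s.items()})
for n in ["scene","top"]:
    p,d=eyes.grab_frame(n);cv2.imwrite(f"pics/{n}0.png",p[:,:,::-1]);np.save(f"pics/{n}0.npy",d)
    c=eyes.camera_params(n);print(n,{k:np.round(v,3).tolist() for k,v in c.items()})
E
```

```text
pics
{'time': 0.0, 'qpos': [-1.279, 0.333, -0.065, 1.461, 0.022, 1.35, -0.088], 'joint_vel': [-0.001, -0.001, -0.001, 0.001, -0.001, -0.001, 0.0], 'joint_efforts': [0.0, -62.545, 0.05, -39.16, 0.016, 0.01, 0.0], 'position': [193.403, 593.925, 230.524], 'tool_rot': [0.572, -0.416, 0.573, 0.415], 'wrist_force': [-0.7, -0.047, 0.624], 'ft_torque': [-0.025, 0.027, 0.023], 'opening': 0.998}
scene {'fx': 580.079, 'fy': 580.079, 'cx': 327.197, 'cy': 238.32, 'R': [[-0.437, 0.899, 0.013], [0.605, 0.305, -0.736], [-0.665, -0.314, -0.677]], 't': [307.756, -296.467, 1573.412]}
top {'fx': 494.142, 'fy': 494.142, 'cx': 319.988, 'cy': 236.048, 'R': [[0.022, -1.0, -0.007], [-0.994, -0.021, -0.109], [0.109, 0.009, -0.994]], 't': [-56.749, 615.391, 883.253]}
```

View pics/scene0.png

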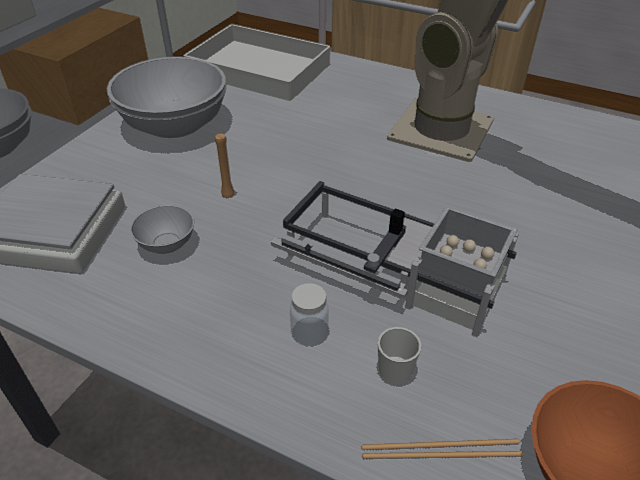

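View pics/top0.png

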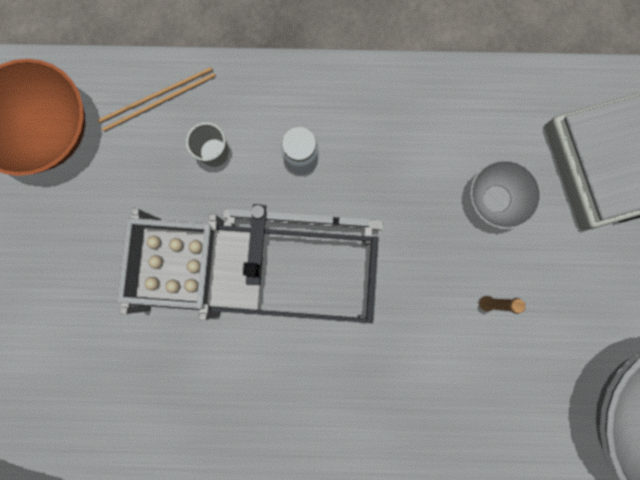

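The hopper is at left in the top view (mouth about 168,262) with eight sweets, and the grip is at (251,269). There is a dark notch in the bar at about (336,220). The stirrer's foot is near (486,303) and its knob near (518,305). I'll measure these next.

```bash
cat > h.py <<'E'
import numpy as np,cv2
from cell import read_state, eyes, job
def ray(c,u,v,z):
    d=np.array([(u-c['cx'])/c['fx'],(v-c['cy'])/c['fy'],1.]);R=np.array(c['R']);t=np.array(c['t'])
    o=-R.T@t; w=R.T@d; return o+w*(z-o[2])/w[2]
def cloud(c,d):
    v,u=np.mgrid[0:480,0:640];z=d
    P=np.stack([(u-c['cx'])/c['fx']*z,(v-c['cy'])/c['fy']*z,z],-1)
    return (P-np.array(c['t']))@np.array(c['R'])
def proj(c,X):
    p=np.array(c['R'])@np.array(X)+np.array(c['t']);return c['fx']*p[0]/p[2]+c['cx'],c['fy']*p[1]/p[2]+c['cy']
E
python3 - <<'E'
from h import *
np.set_printoptions(suppress=True,precision=1)
for n in ["top","scene"]:
    c=eyes.camera_params(n);d=np.load(f"pics/{n}0.npy");im=cv2.imread(f"pics/{n}0.png");P=cloud(c,d)
    print(n,"table",np.median(P[380:,200:400,2]) if n=="top" else '')
    # stirrer: brown pixels
    hsv=cv2.cvtColor(im,cv2.COLOR_BGR2HSV)
    m=(hsv[...,0]<20)&(hsv[...,1]>100)&(d>0)
    r=np.zeros_like(m)
    if n=="top": r[280:330,460:540]=1
    else: r[125:205,205:245]=1
    m&=r
    Q=P[m]; 
    for a,b in [(0,14),(30,60),(60,90),(90,140),(140,157),(157,175)]:
        q=Q[(Q[:,2]>a)&(Q[:,2]<b)]; print(a,b,len(q),q.mean(0) if len(q) else '',np.ptp(q,axis=0) if len(q) else '')
    # rim of hopper z 138-146
    for a,b,l in [(138,148,'rim+grip'),(86,97,'cross'),(78,87,'rails')]:
        k=(P[...,2]>a)&(P[...,2]<b)&(P[...,0]>300)&(P[...,1]>-150)&(P[...,0]<750)
        if n=="top":k[:,400:]=0
        q=P[k][:,:2].astype(np.float32); print(l,len(q),q.min(0),q.max(0))
        if l=='rim+grip':
            # split at gap
            ys=np.median(q[:,1]);hp=q[q[:,1]>ys-160]
            big=k.astype(np.uint8);nn,lab,st,ce=cv2.connectedComponentsWithStats(big)
            for i in range(1,nn):
                if st[i,4]>20:
                    qq=P[lab==i][:,:2].astype(np.float32);print(st[i],ce[i],cv2.minAreaRect(qq),qq.mean(0))
c=eyes.camera_params("top")
for nm,u,v,z in [('grip',251,269,144),('ball',259,211,112),('notch',336,220,76),('knob',518,305,158)]:print(nm,ray(c,u,v,z))
E
```

```text
top table 1.0120318594185842
0 14 0  
30 60 71 [ 499.4 -348.5   42.3] [20.2 11.9 29.6]
60 90 47 [ 500.  -347.8   75.1] [14.6  4.1 28.3]
90 140 92 [ 500.2 -347.9  115.9] [14.7  6.  49.9]
140 157 30 [ 500.3 -346.7  151.6] [16.2 10.2 15.3]
157 175 153 [ 499.3 -355.6  160.6] [20.3 21.5  6.4]
rim+grip 2083 [483.5  58.6] [627.5 282.1]
[ 117  218   93   91 1894] [162.5 263.3] ((555.4083251953125, 210.094970703125), (139.66082763671875, 138.270263671875), 86.9114761352539) [554.8 210.7]
[242 263  15  14 189] [249.  269.4] ((547.5152587890625, 69.68998718261719), (21.172611236572266, 22.252525329589844), 0.9605408310890198) [547.5  69.3]
cross 1721 [ 462.8 -143.3] [749.8 275.3]
rails 7838 [ 463.3 -132. ] [749.9 534.2]
scene table 
0 14 44 [ 509.7 -352.     8.5] [13.9 22.6 13.5]
30 60 87 [ 506.7 -352.9   44.3] [15.7 19.1 29.8]
60 90 86 [ 506.9 -352.8   74.7] [15.9 20.4 29.7]
90 140 159 [ 506.7 -352.9  115.1] [16.6 18.4 49.8]
140 157 65 [ 507.1 -352.5  150.1] [18.4 24.2 16.9]
157 175 45 [ 502.8 -356.3  159.4] [21.4 18.3  4.8]
rim+grip 1294 [483.9  59.2] [631.1 281.9]
[ 419  206   99   72 1187] [469.1 241.8] ((556.523681640625, 209.14878845214844), (138.75804138183594, 143.80123901367188), 86.8437271118164) [563.3 211.3]
[391 208  14  13 107] [397.5 213.6] ((550.7259521484375, 69.44424438476562), (23.4893798828125, 23.880592346191406), 81.10637664794922) [551.4  70.4]
cross 1545 [ 462.8 -143.8] [749.5 285.7]
rails 3868 [ 461.5 -143.5] [749.7 529.5]
grip [548.3  66.1 144. ]
ball [648.6  60.8 112. ]
notch [641.1 -71.6  76. ]
knob [ 500.4 -358.4  158. ]
```

```bash
python3 - <<'E'
import cv2
im=cv2.imread("pics/top0.png")[185:335,110:400];cv2.imwrite("pics/crop0.png",cv2.resize(im,None,fx=2.75,fy=2.75,interpolation=cv2.INTER_CUBIC))
E
```

```text
(no output)
```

View pics/crop0.png

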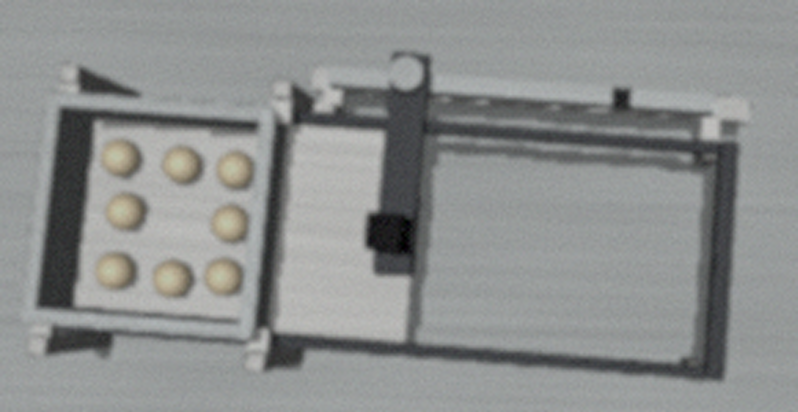

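```bash
cat >> h.py <<'E'
from scipy.spatial.transform import Rotation as Rot
def tool():
    s=read_state();q=s['tool_rot'];R=Rot.from_quat([q[1],q[2],q[3],q[0]]).as_matrix();return s,np.array(s['position']),R
TH=np.radians(-3.05); EX=np.array([np.cos(TH),np.sin(TH),0]);EY=np.array([-np.sin(TH),np.cos(TH),0])
def go(tgt):
    s,p,R=tool();print('t',s['time'],'pos',p.round(1),'op',round(s['opening'],3),'F',np.round(s['wrist_force'],1));print('tool delta',(R.T@(np.array(tgt)-p)).round(1))
def yawerr():
    _,_,R=tool();print(R.round(4));z=R[:,2];print('z-axis ang deg vs world x',np.degrees(np.arctan2(z[1],z[0])))
E
python3 -c "
from h import *
yawerr();go([500.5,-356,231])"
```

```text
[[-4.000e-04 -9.509e-01  3.096e-01]
 [-1.200e-03  3.096e-01  9.509e-01]
 [-1.000e+00 -0.000e+00 -1.300e-03]]
z-axis ang deg vs world x 71.96316690521807
t 0.1 pos [193.4 594.  230.6] op 0.995 F [-0.6  0.8 -0.3]
tool delta [ 7.000e-01 -5.861e+02 -8.082e+02]
```

Emit:
arm_command([
  {"linear": [0, -30, 0], "yaw": 3, "claw": 100},
  {"linear": [0, -48, 0], "yaw": 4.6},
  {"linear": [0, -50, 0], "yaw": 4.7},
  {"linear": [0, -50, 0], "yaw": 4.7},
  {"linear": [0, -50, 0], "yaw": 4.7},
  {"linear": [0, -50, 0], "yaw": 4.7},
  {"linear": [0, -50, 0], "yaw": 4.7},
  {"linear": [0, -50, 0], "yaw": 4.7},
  {"linear": [0, -50, 0], "yaw": 4.7},
  {"linear": [0, -50, 0], "yaw": 4.7},
  {"linear": [0, -50, 0], "yaw": 4.7},
  {"linear": [0, -50, 0], "yaw": 4.7},
  {"linear": [0, -50, 0], "yaw": 4.7},
  {"linear": [0, -50, 0], "yaw": 4.7},
  {"linear": [0, -50, 0], "yaw": 4.7},
  {"linear": [0, -50, 0], "yaw": 4.7},
  {"linear": [0, 0, 0], "yaw": 1.7},
])

```text
schema error: expected keys linear, yaw, claw
```

```bash
python3 -c "
from h import *
yawerr();go([500.5,-356,231])"
```

```text
[[-4.000e-04 -9.509e-01  3.096e-01]
 [-1.200e-03  3.096e-01  9.509e-01]
 [-1.000e+00 -0.000e+00 -1.300e-03]]
z-axis ang deg vs world x 71.96316690521807
t 0.1 pos [193.4 594.  230.6] op 0.995 F [-0.6  0.8 -0.3]
tool delta [ 7.000e-01 -5.861e+02 -8.082e+02]
```

Emit:
arm_command([
  {"linear": [0, -30, 0], "yaw": 3, "claw": 100},
  {"linear": [0, -48, 0], "yaw": 4.6, "claw": 100},
  {"linear": [0, -50, 0], "yaw": 4.7, "claw": 100},
  {"linear": [0, -50, 0], "yaw": 4.7, "claw": 100},
  {"linear": [0, -50, 0], "yaw": 4.7, "claw": 100},
  {"linear": [0, -50, 0], "yaw": 4.7, "claw": 100},
  {"linear": [0, -50, 0], "yaw": 4.7, "claw": 100},
  {"linear": [0, -50, 0], "yaw": 4.7, "claw": 100},
  {"linear": [0, -50, 0], "yaw": 4.7, "claw": 100},
  {"linear": [0, -50, 0], "yaw": 4.7, "claw": 100},
  {"linear": [0, -50, 0], "yaw": 4.7, "claw": 100},
  {"linear": [0, -50, 0], "yaw": 4.7, "claw": 100},
  {"linear": [0, -50, 0], "yaw": 4.7, "claw": 100},
  {"linear": [0, -50, 0], "yaw": 4.7, "claw": 100},
  {"linear": [0, -50, 0], "yaw": 4.7, "claw": 100},
  {"linear": [0, -30, 0], "yaw": 4.7, "claw": 100},
  {"linear": [0, 0, 0], "yaw": 1.7, "claw": 100},
])

```text
time: 1.8
position: [634.2, 31.2, 231.3]
tool_rot: [0.707, 0.023, 0.707, -0.024]
wrist_force: [0.2, -0.0, -0.0]
opening: 0.999
```

```bash
python3 -c "
from h import *
yawerr();go([500.5,-356,231])"
```

```text
[[-1.000e-04  6.620e-02  9.978e-01]
 [-2.200e-03  9.978e-01 -6.620e-02]
 [-1.000e+00 -2.200e-03  1.000e-04]]
z-axis ang deg vs world x -3.798381919423318
t 1.8 pos [634.2  31.2 231.3] op 0.999 F [ 0.2 -0.  -0. ]
tool delta [   1.2 -395.2 -107.8]
```

Emit:
arm_command([
  {"linear": [0, -25, -7], "yaw": -0.7, "claw": 100},
  {"linear": [0, -45, -12], "yaw": 0, "claw": 100},
  {"linear": [0, -45, -12], "yaw": 0, "claw": 100},
  {"linear": [0, -45, -12], "yaw": 0, "claw": 100},
  {"linear": [0, -45, -12], "yaw": 0, "claw": 100},
  {"linear": [0, -45, -12], "yaw": 0, "claw": 100},
  {"linear": [0, -45, -12], "yaw": 0, "claw": 100},
  {"linear": [0, -45, -12], "yaw": 0, "claw": 100},
  {"linear": [0, -35, -10], "yaw": 0, "claw": 100},
  {"linear": [0, -20, -6], "yaw": 0, "claw": 100},
  {"linear": [0, 0, 0], "yaw": 0, "claw": 100},
  {"linear": [0, 0, 0], "yaw": 0, "claw": 100},
])

```text
time: 3.0
position: [511.0, -351.3, 230.9]
tool_rot: [0.707, 0.015, 0.707, -0.014]
wrist_force: [-0.0, 0.2, 0.3]
opening: 1.001
```

```bash
python3 - <<'E'
from h import *
yawerr();go([500.5,-356,99])
c=eyes.camera_params("wrist");p,d=eyes.grab_frame("wrist");cv2.imwrite("pics/w1.png",p[:,:,::-1])
P=cloud(c,d)
hsv=cv2.cvtColor(p,cv2.COLOR_RGB2HSV)
m=(hsv[...,0]<20)&(hsv[...,1]>100)&(d>0)
Q=P[m];Q=Q[(abs(Q[:,0]-500)<50)&(abs(Q[:,1]+356)<50)]
for a,b in [(0,30),(30,100),(100,140),(140,157),(157,175)]:
    q=Q[(Q[:,2]>a)&(Q[:,2]<b)]; print(a,b,len(q),q.mean(0).round(1) if len(q) else '',q.min(0).round(1) if len(q) else '',q.max(0).round(1) if len(q) else '')
print(c['R'],c['t'])
E
```

```text
[[-2.000e-04  4.200e-02  9.991e-01]
 [ 1.100e-03  9.991e-01 -4.200e-02]
 [-1.000e+00  1.100e-03 -2.000e-04]]
z-axis ang deg vs world x -2.4048877695872037
t 3.0 pos [ 511.  -351.3  230.9] op 1.001 F [-0.   0.2  0.3]
tool delta [131.9  -5.3 -10.3]
0 30 6 [ 494.2 -346.8   18.8] [ 488.1 -351.4   15. ] [ 502.4 -344.3   21.6]
30 100 0   
100 140 0   
140 157 0   
157 175 21 [ 495.3 -350.7  160.4] [ 491.5 -356.   159.2] [ 500.  -348.1  161.5]
[[ 9.99102750e-01 -4.23518602e-02 -1.25301196e-04]
 [-4.06747106e-02 -9.60353880e-01  2.75800639e-01]
 [-1.18010036e-02 -2.75548080e-01 -9.61214852e-01]] [-524.5859179  -352.17049018  288.38982525]
```

View pics/w1.png

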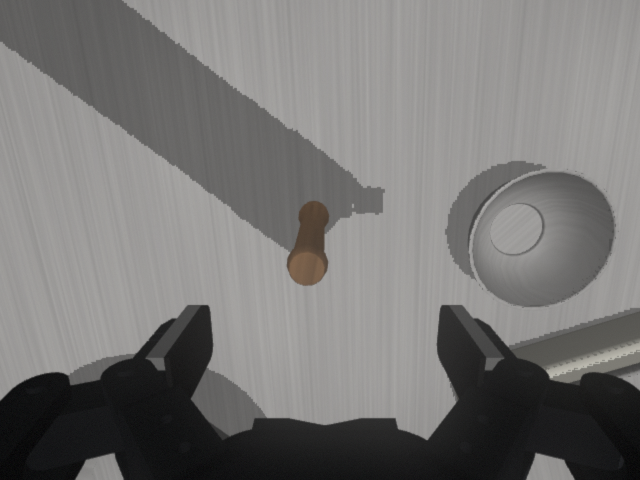

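The stirrer's knob top is at about (307,267) and its foot at (314,215). The jaws are centred on column 325 or so.

```bash
python3 - <<'E'
from h import *
c=eyes.camera_params("wrist")
print(ray(c,307,267,159),ray(c,314,216,8))
E
```

```text
[ 499.91799939 -356.84584662  159.        ] [ 500.06908437 -357.96370922    8.        ]
```

Emit:
arm_command([
  {"linear": [10, -6, -11], "yaw": 0.6, "claw": 100},
  {"linear": [30, 0, 0], "yaw": 0, "claw": 100},
  {"linear": [30, 0, 0], "yaw": 0, "claw": 100},
  {"linear": [30, 0, 0], "yaw": 0, "claw": 100},
  {"linear": [22, 0, 0], "yaw": 0, "claw": 100},
  {"linear": [10, 0, 0], "yaw": 0, "claw": 100},
  {"linear": [0, 0, 0], "yaw": 0, "claw": 100},
  {"linear": [0, 0, 0], "yaw": 0, "claw": 40},
  {"linear": [0, 0, 0], "yaw": 0, "claw": 30},
], grip_force=60)

```text
time: 3.95
position: [500.0, -358.3, 100.7]
tool_rot: [0.708, 0.018, 0.706, -0.019]
wrist_force: [1.2, 0.7, -0.6]
opening: 0.693
```

```bash
python3 - <<'E'
from h import *
yawerr();go([500,-357,99])
p,d=eyes.grab_frame("wrist");cv2.imwrite("pics/w2.png",p[:,:,::-1])
E
```

```text
[[ 2.000e-03  5.260e-02  9.986e-01]
 [-8.000e-04  9.986e-01 -5.260e-02]
 [-1.000e+00 -7.000e-04  2.000e-03]]
z-axis ang deg vs world x -3.0137238575765046
t 3.95 pos [ 500.  -358.3  100.7] op 0.693 F [ 1.2  0.7 -0.6]
tool delta [ 1.7  1.3 -0. ]
```

View pics/w2.png

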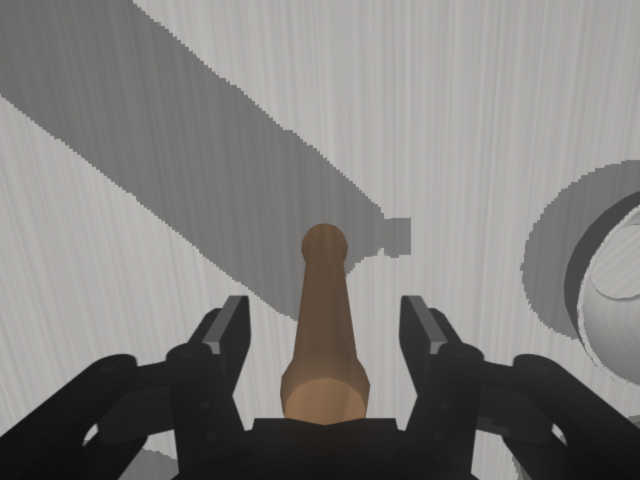

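The stirrer is centred between the pads at column 325, so I'll close on it.

Emit:
arm_command([
  {"linear": [1, 1, 0], "yaw": 0, "claw": 20},
  {"linear": [0, 0, 0], "yaw": 0, "claw": 10},
  {"linear": [0, 0, 0], "yaw": 0, "claw": 10},
  {"linear": [0, 0, 0], "yaw": 0, "claw": 10},
  {"linear": [0, 0, 0], "yaw": 0, "claw": 10},
  {"linear": [0, 0, 0], "yaw": 0, "claw": 10},
], grip_force=60)

```text
time: 4.6
position: [499.5, -357.2, 98.7]
tool_rot: [0.707, 0.019, 0.707, -0.019]
wrist_force: [-0.3, 0.9, 4.3]
opening: 0.227
```

```bash
python3 - <<'E'
from h import *
go([500,-357,99])
E
```

```text
t 4.6 pos [ 499.5 -357.2   98.7] op 0.227 F [-0.3  0.9  4.3]
tool delta [-0.3  0.2  0.5]
```

Emit:
arm_command([
  {"linear": [-10, 0, 0], "yaw": 0, "claw": 0},
  {"linear": [-30, 0, 0], "yaw": 0, "claw": 0},
  {"linear": [-40, 0, 0], "yaw": 0, "claw": 0},
  {"linear": [-40, 0, 0], "yaw": 0, "claw": 0},
  {"linear": [-30, 10, 0], "yaw": 0, "claw": 0},
  {"linear": [-20, 20, 0], "yaw": 0, "claw": 0},
  {"linear": [0, 35, 2], "yaw": 0, "claw": 0},
  {"linear": [0, 45, 2], "yaw": 0, "claw": 0},
  {"linear": [0, 45, 2], "yaw": 0, "claw": 0},
  {"linear": [0, 45, 2], "yaw": 0, "claw": 0},
  {"linear": [0, 45, 3], "yaw": 0, "claw": 0},
  {"linear": [0, 45, 3], "yaw": 0, "claw": 0},
  {"linear": [0, 45, 3], "yaw": 0, "claw": 0},
  {"linear": [0, 45, 3], "yaw": 0, "claw": 0},
  {"linear": [0, 45, 2], "yaw": 0, "claw": 0},
  {"linear": [0, 45, 2], "yaw": 0, "claw": 0},
  {"linear": [0, 40, 2], "yaw": 0, "claw": 0},
  {"linear": [0, 30, 0], "yaw": 0, "claw": 0},
  {"linear": [0, 20, 0], "yaw": 0, "claw": 0},
  {"linear": [0, 9, 0], "yaw": 0, "claw": 0},
], grip_force=80)

```text
time: 6.6
position: [554.8, 211.3, 268.0]
tool_rot: [0.707, 0.018, 0.707, -0.018]
wrist_force: [-0.1, -0.7, -1.4]
opening: 0.228
```

Emit:
arm_command([
  {"linear": [0, 0, 0], "yaw": 0, "claw": 0},
  {"linear": [0, 0, 0], "yaw": 0, "claw": 0},
])

```text
time: 6.8
position: [555.6, 207.8, 268.5]
tool_rot: [0.707, 0.019, 0.707, -0.02]
wrist_force: [-0.7, -1.1, -1.6]
opening: 0.226
```

```bash
python3 - <<'E'
from h import *
yawerr();go([555.5,210,269])
for n in ["wrist","top","scene"]:
    p,d=eyes.grab_frame(n);cv2.imwrite(f"pics/{n}3.png",p[:,:,::-1]);np.save(f"pics/{n}3.npy",d)
E
```

```text
[[ 2.000e-04  5.520e-02  9.985e-01]
 [-7.000e-04  9.985e-01 -5.520e-02]
 [-1.000e+00 -7.000e-04  2.000e-04]]
z-axis ang deg vs world x -3.1625561152271082
t 6.8 pos [555.6 207.8 268.5] op 0.226 F [-0.7 -1.1 -1.6]
tool delta [-0.5  2.2 -0.2]
```

View pics/wrist3.png

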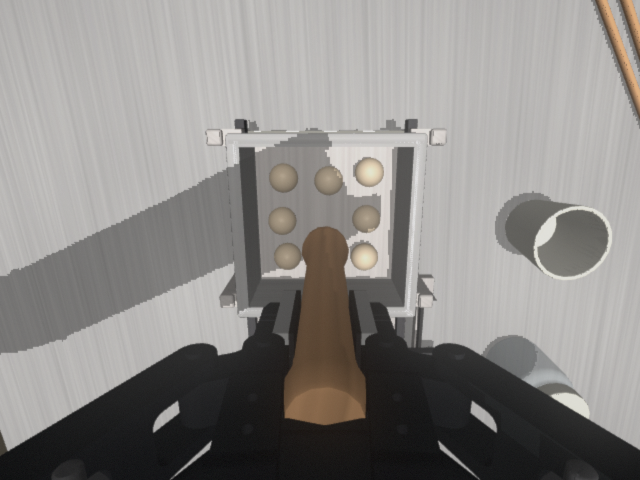

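View pics/scene3.png

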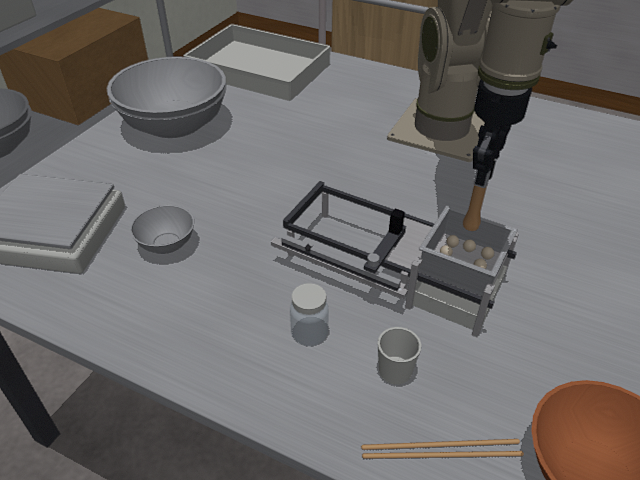

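The wrist view shows the foot at (325,245) over the bin, with all eight sweets ringed inside. In the scene view the stick looks slightly tilted, so I'll check that.

```bash
python3 - <<'E'
from h import *
for n in ["top","scene"]:
    c=eyes.camera_params(n);d=np.load(f"pics/{n}3.npy");im=cv2.imread(f"pics/{n}3.png");P=cloud(c,d)
    hsv=cv2.cvtColor(im,cv2.COLOR_BGR2HSV)
    m=(hsv[...,0]<20)&(hsv[...,1]>100)&(d>0)&(P[...,2]>165)&(abs(P[...,0]-555)<60)&(abs(P[...,1]-210)<60)
    Q=P[m]
    for a in range(165,340,15):
        q=Q[(Q[:,2]>a)&(Q[:,2]<a+15)]; 
        if len(q): print(n,a,len(q),q.mean(0).round(1),np.ptp(q,axis=0).round(1))
c=eyes.camera_params("wrist")
for z in (170,182): print(ray(c,325,246,z))
E
python3 -c "
import cv2
im=cv2.imread('pics/scene3.png')[150:290,400:540];cv2.imwrite('pics/c3.png',cv2.resize(im,None,fx=4,fy=4,interpolation=cv2.INTER_CUBIC))"
```

```text
top 180 59 [554.1 195.2 188.3] [21.3  8.4 14.6]
top 195 74 [553.3 198.3 201.2] [22.9 10.9 14.8]
top 210 39 [553.5 198.2 217.5] [16.3  5.8 14.6]
top 225 36 [553.  198.1 232.1] [15.7  5.2 14.6]
top 240 41 [553.1 197.9 247.1] [14.8  4.7 14. ]
top 255 47 [553.9 198.3 262.8] [17.9  5.8 14.2]
top 270 50 [555.1 198.3 277.9] [18.8  5.8 14.7]
top 285 55 [553.9 198.4 292.1] [19.1  6.2 14.8]
top 300 54 [554.8 198.5 306.3] [46.   6.5 14.8]
top 315 94 [554.1 197.2 325.3] [74.4  7.4 14.5]
top 330 29 [556.8 196.8 333.9] [57.9 10.3 14.6]
scene 165 52 [567.  206.5 175.7] [12.6 26.4 10.1]
scene 180 121 [566.2 208.  187.4] [15.6 27.5 15. ]
scene 195 98 [564.3 207.3 201.6] [11.  21.8 14.9]
scene 210 80 [564.  206.6 217.1] [11.5 19.1 14.9]
scene 225 81 [563.7 207.1 232.1] [ 8.2 18.8 14.5]
scene 240 86 [563.9 206.9 247.5] [10.7 18.5 14.9]
scene 255 40 [564.2 207.5 258.6] [10.7 18.3  7.7]
[555.03155342 206.3441587  170.        ]
[555.20845243 209.92177998 182.        ]
```

View pics/c3.png

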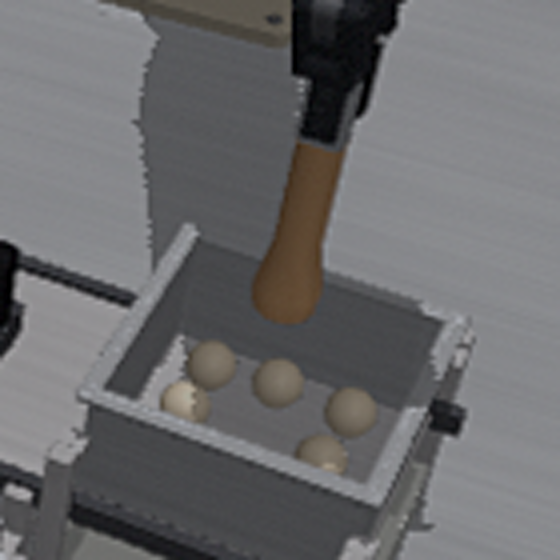

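The stick hangs vertical with its axis at about (555.5, 207.5). I'll lower it so the foot is about 4 mm over the gate, then stir.

```bash
python3 - <<'E'
import numpy as np
R=29
th=np.radians(18*np.arange(0,57));r=np.clip(np.arange(57)/10,0,1)*R
r[51:]=R*np.linspace(.8,0,6)
p=np.round(np.c_[r*np.sin(th),r*np.cos(th)],1)
d=np.round(np.diff(p,axis=0),1)
for i,x in enumerate(d):print(i,x, end=' ' if i%5 else '\n')
E
```

```text
0 [0.9 2.8]
1 [2.5 1.9] 2 [3.6 0.4] 3 [ 4.  -1.5] 4 [ 3.5 -3.6] 5 [ 2.  -5.4]
6 [-0.1 -6.5] 7 [-2.8 -6.9] 8 [-5.5 -6. ] 9 [-8.1 -4.2] 10 [-9.   1.4]
11 [-8.   4.1] 12 [-6.5  6.5] 13 [-4.1  8. ] 14 [-1.4  9. ] 15 [1.4 9. ]
16 [4.1 8. ] 17 [6.5 6.5] 18 [8.  4.1] 19 [9.  1.4] 20 [ 9.  -1.4]
21 [ 8.  -4.1] 22 [ 6.5 -6.5] 23 [ 4.1 -8. ] 24 [ 1.4 -9. ] 25 [-1.4 -9. ]
26 [-4.1 -8. ] 27 [-6.5 -6.5] 28 [-8.  -4.1] 29 [-9.  -1.4] 30 [-9.   1.4]
31 [-8.   4.1] 32 [-6.5  6.5] 33 [-4.1  8. ] 34 [-1.4  9. ] 35 [1.4 9. ]
36 [4.1 8. ] 37 [6.5 6.5] 38 [8.  4.1] 39 [9.  1.4] 40 [ 9.  -1.4]
41 [ 8.  -4.1] 42 [ 6.5 -6.5] 43 [ 4.1 -8. ] 44 [ 1.4 -9. ] 45 [-1.4 -9. ]
46 [-4.1 -8. ] 47 [-6.5 -6.5] 48 [-8.  -4.1] 49 [-9.  -1.4] 50 [-7.2  6.9]
51 [-3.7  7.1] 52 [-0.4  6.8] 53 [2.5 5.3] 54 [4.2 2.9] 55 [4.6 0. ]
```

Emit:
arm_command([
  {"linear": [10, 2, 0], "yaw": 0, "claw": 0},
  {"linear": [20, 0, 0], "yaw": 0, "claw": 0},
  {"linear": [20, 0, 0], "yaw": 0, "claw": 0},
  {"linear": [20, 0, 0], "yaw": 0, "claw": 0},
  {"linear": [10, 0, 0], "yaw": 0, "claw": 0},
  {"linear": [5, 0, 0], "yaw": 0, "claw": 0},
  {"linear": [0, 0, 0], "yaw": 0, "claw": 0},
])

```text
time: 7.65
position: [555.2, 211.6, 183.0]
tool_rot: [0.707, 0.019, 0.707, -0.019]
wrist_force: [-0.0, 0.2, -1.2]
opening: 0.226
```

Emit:
arm_command([
  {"linear": [0, 0.9, 2.8], "yaw": 0, "claw": 0},
  {"linear": [0, 2.5, 1.9], "yaw": 0, "claw": 0},
  {"linear": [0, 3.6, 0.4], "yaw": 0, "claw": 0},
  {"linear": [0, 4, -1.5], "yaw": 0, "claw": 0},
  {"linear": [0, 3.5, -3.6], "yaw": 0, "claw": 0},
  {"linear": [0, 2, -5.4], "yaw": 0, "claw": 0},
  {"linear": [0, -0.1, -6.5], "yaw": 0, "claw": 0},
  {"linear": [0, -2.8, -6.9], "yaw": 0, "claw": 0},
  {"linear": [0, -5.5, -6], "yaw": 0, "claw": 0},
  {"linear": [0, -8.1, -4.2], "yaw": 0, "claw": 0},
])

```text
time: 8.65
position: [526.3, 213.2, 183.7]
tool_rot: [0.707, 0.019, 0.706, -0.018]
wrist_force: [10.0, 4.4, -1.3]
opening: 0.226
```

```bash
python3 - <<'E'
from h import *
go([555.5,209.5,183]);print(read_state()['ft_torque'])
E
```

```text
t 8.65 pos [526.3 213.2 183.7] op 0.226 F [10.   4.4 -1.3]
tool delta [ 0.7 -2.2 29.3]
[ 1.35211003 -3.20112736  0.07696918]
```

Emit:
arm_command([
  {"linear": [0, -9, 1.4], "yaw": 0, "claw": 0},
  {"linear": [0, -8, 4.1], "yaw": 0, "claw": 0},
  {"linear": [0, -6.5, 6.5], "yaw": 0, "claw": 0},
  {"linear": [0, -4.1, 8], "yaw": 0, "claw": 0},
  {"linear": [0, -1.4, 9], "yaw": 0, "claw": 0},
])

```text
time: 9.15
position: [554.2, 182.0, 183.1]
tool_rot: [0.707, 0.019, 0.707, -0.019]
wrist_force: [-1.2, 2.5, -0.6]
opening: 0.219
```

```bash
python3 - <<'E'
from h import *
go([555.5,209.5,183]);print(read_state()['ft_torque'])
for n in ["wrist","scene"]:
    p,d=eyes.grab_frame(n);cv2.imwrite(f"pics/{n}4.png",p[:,:,::-1])
cv2.imwrite("pics/c4.png",cv2.resize(p[150:290,400:540,::-1],None,fx=4,fy=4,interpolation=cv2.INTER_CUBIC))
E
```

```text
t 9.15 pos [554.2 182.  183.1] op 0.219 F [-1.2  2.5 -0.6]
tool delta [ 0.1 27.5 -0.1]
[0.81227344 0.39395388 0.05205707]
```

View pics/c4.png

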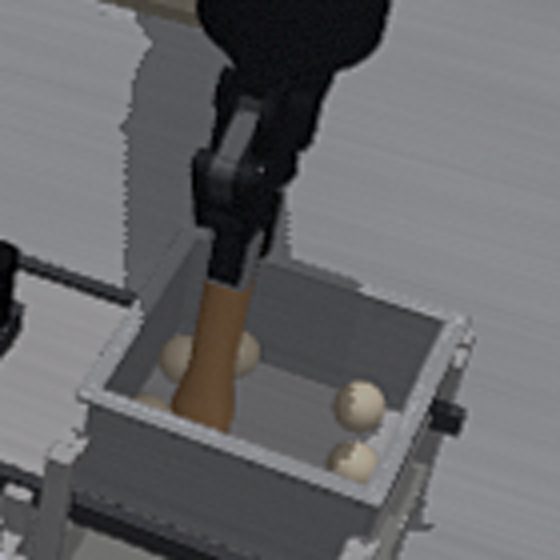

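View pics/wrist4.png

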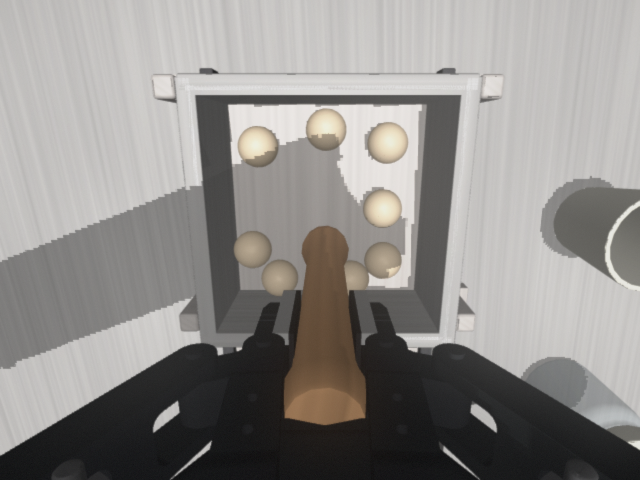

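The stick is upright and the sweets are shifting (one is passing behind the foot at about (355,275)). The forces are low, so I'll carry on stirring.

Emit:
arm_command([
  {"linear": [0, 1.4, 9], "yaw": 0, "claw": 0},
  {"linear": [0, 4.1, 8], "yaw": 0, "claw": 0},
  {"linear": [0, 6.5, 6.5], "yaw": 0, "claw": 0},
  {"linear": [0, 8, 4.1], "yaw": 0, "claw": 0},
  {"linear": [0, 9, 1.4], "yaw": 0, "claw": 0},
  {"linear": [0, 9, -1.4], "yaw": 0, "claw": 0},
  {"linear": [0, 8, -4.1], "yaw": 0, "claw": 0},
  {"linear": [0, 6.5, -6.5], "yaw": 0, "claw": 0},
  {"linear": [0, 4.1, -8], "yaw": 0, "claw": 0},
  {"linear": [0, 1.4, -9], "yaw": 0, "claw": 0},
])

```text
time: 10.25
position: [557.2, 239.0, 183.6]
tool_rot: [0.708, 0.018, 0.706, -0.02]
wrist_force: [1.6, -4.0, 0.1]
opening: 0.227
```

Emit:
arm_command([
  {"linear": [0, -1.4, -9], "yaw": 0, "claw": 0},
  {"linear": [0, -4.1, -8], "yaw": 0, "claw": 0},
  {"linear": [0, -6.5, -6.5], "yaw": 0, "claw": 0},
  {"linear": [0, -8, -4.1], "yaw": 0, "claw": 0},
  {"linear": [0, -9, -1.4], "yaw": 0, "claw": 0},
  {"linear": [0, -9, 1.4], "yaw": 0, "claw": 0},
  {"linear": [0, -8, 4.1], "yaw": 0, "claw": 0},
  {"linear": [0, -6.5, 6.5], "yaw": 0, "claw": 0},
  {"linear": [0, -4.1, 8], "yaw": 0, "claw": 0},
  {"linear": [0, -1.4, 9], "yaw": 0, "claw": 0},
])

```text
time: 11.25
position: [555.0, 183.3, 183.7]
tool_rot: [0.707, 0.019, 0.706, -0.018]
wrist_force: [0.7, 1.9, -0.8]
opening: 0.228
```

```bash
python3 - <<'E'
from h import *
go([555.5,209.5,183]);print(read_state()['ft_torque'])
for n in ["wrist"]:
    p,d=eyes.grab_frame(n);cv2.imwrite(f"pics/{n}5.png",p[:,:,::-1])
E
```

```text
t 11.25 pos [555.  183.3 183.7] op 0.228 F [ 0.7  1.9 -0.8]
tool delta [ 0.7 26.1 -0.8]
[ 0.41607551 -0.25875773 -0.04203903]
```

View pics/wrist5.png

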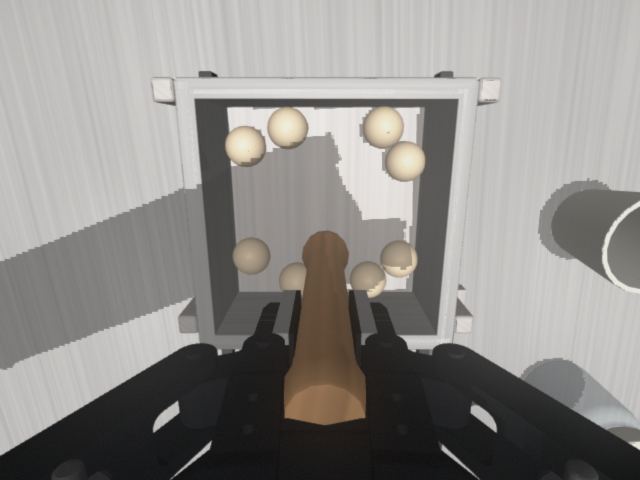

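Emit:
arm_command([
  {"linear": [0, -0.4, 10.2], "yaw": 0, "claw": 0},
  {"linear": [0, 3.2, 9.1], "yaw": 0, "claw": 0},
  {"linear": [0, 6.9, 7.4], "yaw": 0, "claw": 0},
  {"linear": [0, 9.1, 4.7], "yaw": 0, "claw": 0},
  {"linear": [0, 10.2, 1.6], "yaw": 0, "claw": 0},
  {"linear": [0, 10.2, -1.6], "yaw": 0, "claw": 0},
  {"linear": [0, 9.1, -4.7], "yaw": 0, "claw": 0},
  {"linear": [0, 7.4, -7.4], "yaw": 0, "claw": 0},
  {"linear": [0, 4.7, -9.1], "yaw": 0, "claw": 0},
  {"linear": [0, 1.6, -10.2], "yaw": 0, "claw": 0},
  {"linear": [0, -1.6, -10.2], "yaw": 0, "claw": 0},
  {"linear": [0, -4.7, -9.1], "yaw": 0, "claw": 0},
  {"linear": [0, -7.4, -7.4], "yaw": 0, "claw": 0},
  {"linear": [0, -9.1, -4.7], "yaw": 0, "claw": 0},
  {"linear": [0, -10.2, -1.6], "yaw": 0, "claw": 0},
  {"linear": [0, -10.2, 1.6], "yaw": 0, "claw": 0},
  {"linear": [0, -9.1, 4.7], "yaw": 0, "claw": 0},
  {"linear": [0, -7.4, 7.4], "yaw": 0, "claw": 0},
  {"linear": [0, -4.7, 9.1], "yaw": 0, "claw": 0},
  {"linear": [0, -1.6, 10.2], "yaw": 0, "claw": 0},
])

```text
time: 13.3
position: [554.1, 180.6, 183.6]
tool_rot: [0.707, 0.02, 0.707, -0.017]
wrist_force: [-0.2, 7.0, -1.6]
opening: 0.224
```

```bash
python3 - <<'E'
from h import *
go([555.5,209.5,183]);print(read_state()['ft_torque'])
for n in ["wrist","scene"]:
    p,d=eyes.grab_frame(n);cv2.imwrite(f"pics/{n}6.png",p[:,:,::-1])
E
```

```text
t 13.3 pos [554.1 180.6 183.6] op 0.224 F [-0.2  7.  -1.6]
tool delta [ 0.7 28.9 -0.1]
[ 2.33188367 -0.08415656 -0.01685014]
```

View pics/wrist6.png

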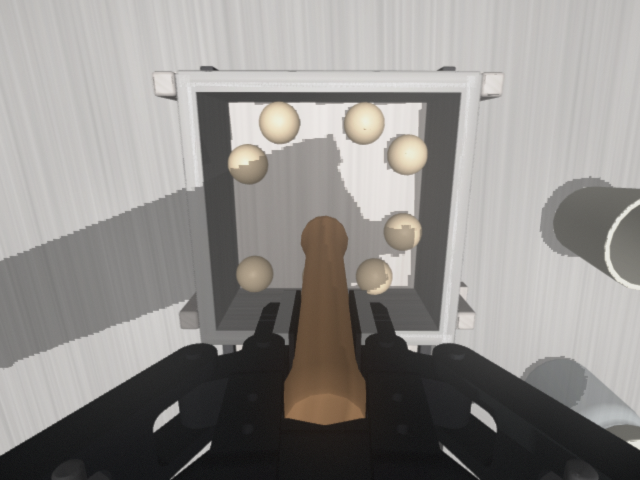

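View pics/scene6.png

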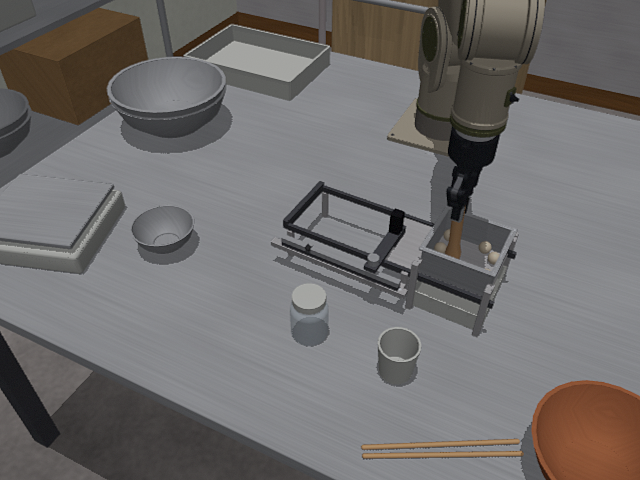

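Seven sweets are visible and the eighth is hidden by the foot. The gate hasn't moved. I'll do one more half turn, then go to the centre and lift.

Emit:
arm_command([
  {"linear": [0, 1.6, 10.2], "yaw": 0, "claw": 0},
  {"linear": [0, 4.7, 9.1], "yaw": 0, "claw": 0},
  {"linear": [0, 7.4, 7.4], "yaw": 0, "claw": 0},
  {"linear": [0, 9.1, 4.7], "yaw": 0, "claw": 0},
  {"linear": [0, 10.2, 1.6], "yaw": 0, "claw": 0},
  {"linear": [0, 10.2, -1.6], "yaw": 0, "claw": 0},
  {"linear": [0, 9.1, -4.7], "yaw": 0, "claw": 0},
  {"linear": [0, 7.4, -7.4], "yaw": 0, "claw": 0},
  {"linear": [0, 4.7, -9.1], "yaw": 0, "claw": 0},
  {"linear": [0, 1.6, -10.2], "yaw": 0, "claw": 0},
  {"linear": [0, -8, -5], "yaw": 0, "claw": 0},
  {"linear": [0, -12, 0], "yaw": 0, "claw": 0},
  {"linear": [0, -8, 5], "yaw": 0, "claw": 0},
  {"linear": [0, -4, 0], "yaw": 0, "claw": 0},
  {"linear": [-10, 0, 0], "yaw": 0, "claw": 0},
  {"linear": [-25, 0, 0], "yaw": 0, "claw": 0},
  {"linear": [-30, 0, 0], "yaw": 0, "claw": 0},
  {"linear": [-20, 0, 0], "yaw": 0, "claw": 0},
  {"linear": [-5, 0, 0], "yaw": 0, "claw": 0},
  {"linear": [0, 0, 0], "yaw": 0, "claw": 0},
])

```text
time: 15.4
position: [555.7, 213.1, 273.9]
tool_rot: [0.707, 0.019, 0.706, -0.018]
wrist_force: [-0.4, 0.3, -1.7]
opening: 0.226
```

```bash
python3 - <<'E'
from h import *
yawerr();go([500,-357,273])
for n in ["scene","wrist"]:
    p,d=eyes.grab_frame(n);cv2.imwrite(f"pics/{n}7.png",p[:,:,::-1]);
    if n=="scene":
        c=eyes.camera_params(n);P=cloud(c,d)
        hsv=cv2.cvtColor(p,cv2.COLOR_RGB2HSV)
        m=(hsv[...,0]<20)&(hsv[...,1]>100)&(d>0)&(P[...,2]>150)&(abs(P[...,0]-555)<60)&(abs(P[...,1]-210)<60)
        Q=P[m]
        print('zmin',np.sort(Q[:,2])[:4])
        for a in range(165,290,15):
            q=Q[(Q[:,2]>a)&(Q[:,2]<a+15)]; 
            if len(q): print(n,a,len(q),q.mean(0).round(1),np.ptp(q,axis=0).round(1))
E
```

```text
[[ 1.200e-03  5.280e-02  9.986e-01]
 [ 9.000e-04  9.986e-01 -5.280e-02]
 [-1.000e+00  9.000e-04  1.100e-03]]
z-axis ang deg vs world x -3.025072970697518
t 15.4 pos [555.7 213.1 273.9] op 0.226 F [-0.4  0.3 -1.7]
tool delta [ 3.000e-01 -5.722e+02 -2.550e+01]
zmin [176.1371296  176.31307474 176.54092628 176.7174937 ]
scene 165 17 [566.2 204.  178.4] [ 8.9 23.2  3.8]
scene 180 114 [565.9 204.2 188.4] [15.5 27.4 14.8]
scene 195 113 [564.2 204.7 202.6] [16.9 24.7 14.6]
scene 210 83 [563.1 205.9 217.9] [11.1 18.5 15. ]
scene 225 80 [563.4 207.1 233.2] [12.4 19.5 14.4]
scene 240 82 [563.6 208.  247.8] [10.5 19.5 14.4]
scene 255 68 [563.6 208.7 261.2] [10.9 18.6 13.1]
scene 270 1 [546.4 222.9 281.7] [0. 0. 0.]
```

View pics/wrist7.png

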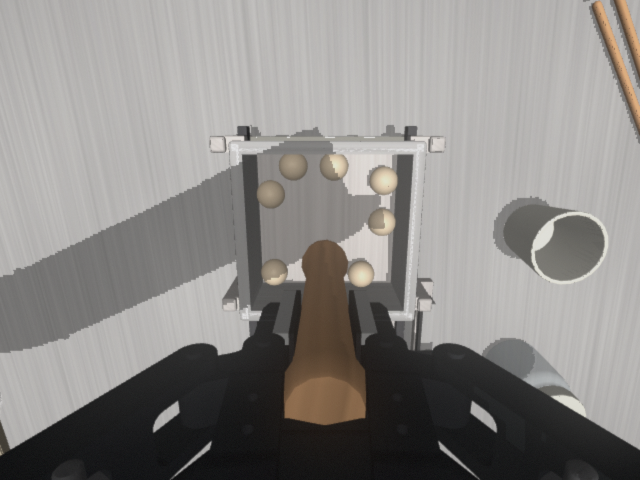

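Eight sweets, less the one hidden by the stick, have been rearranged. The stick has a tilt of about 3.6° in the grip, and I'll square it up against the table when I set it down. I'm carrying it back now.

Emit:
arm_command([
  {"linear": [0, -10, 0], "yaw": 0, "claw": 0},
  {"linear": [0, -25, -1], "yaw": 0, "claw": 0},
  {"linear": [0, -40, -2], "yaw": 0, "claw": 0},
  {"linear": [0, -45, -2], "yaw": 0, "claw": 0},
  {"linear": [0, -45, -2], "yaw": 0, "claw": 0},
  {"linear": [0, -45, -2], "yaw": 0, "claw": 0},
  {"linear": [0, -45, -3], "yaw": 0, "claw": 0},
  {"linear": [0, -45, -3], "yaw": 0, "claw": 0},
  {"linear": [0, -45, -3], "yaw": 0, "claw": 0},
  {"linear": [0, -45, -2], "yaw": 0, "claw": 0},
  {"linear": [0, -45, -2], "yaw": 0, "claw": 0},
  {"linear": [0, -45, -2], "yaw": 0, "claw": 0},
  {"linear": [0, -40, -1], "yaw": 0, "claw": 0},
  {"linear": [0, -30, 0], "yaw": 0, "claw": 0},
  {"linear": [20, -18, 0], "yaw": 0, "claw": 0},
  {"linear": [40, -4, 0], "yaw": 0, "claw": 0},
  {"linear": [45, 0, 0], "yaw": 0, "claw": 0},
  {"linear": [35, 0, 0], "yaw": 0, "claw": 0},
  {"linear": [15, 0, 0], "yaw": 0, "claw": 0},
  {"linear": [8, 0, 0], "yaw": 0, "claw": 0},
])

```text
time: 17.5
position: [499.1, -357.1, 109.0]
tool_rot: [0.706, 0.019, 0.708, -0.019]
wrist_force: [0.4, 0.4, -0.8]
opening: 0.231
```

```bash
python3 - <<'E'
from h import *
go([500,-357,98.7])
E
```

```text
t 17.5 pos [ 499.1 -357.1  109. ] op 0.231 F [ 0.4  0.4 -0.8]
tool delta [10.3  0.1  0.9]
```

Emit:
arm_command([
  {"linear": [5, 0, 0], "yaw": 0, "claw": 0},
  {"linear": [2, 0, 0], "yaw": 0, "claw": 0},
  {"linear": [1, 0, 0], "yaw": 0, "claw": 0},
  {"linear": [1, 0, 0], "yaw": 0, "claw": 0},
  {"linear": [1, 0, 0], "yaw": 0, "claw": 0},
  {"linear": [0, 0, 0], "yaw": 0, "claw": 0},
], grip_force=40)

```text
time: 18.1
position: [500.2, -357.1, 100.5]
tool_rot: [0.707, 0.019, 0.707, -0.019]
wrist_force: [0.6, -0.7, -1.5]
opening: 0.224
```

```bash
python3 - <<'E'
from h import *
go([500,-357,98.7])
p,d=eyes.grab_frame("scene");c=eyes.camera_params("scene");P=cloud(c,d)
hsv=cv2.cvtColor(p,cv2.COLOR_RGB2HSV)
m=(hsv[...,0]<20)&(hsv[...,1]>100)&(d>0)&(abs(P[...,0]-505)<50)&(abs(P[...,1]+357)<50)
Q=P[m]
for a in range(0,165,15):
    q=Q[(Q[:,2]>a)&(Q[:,2]<a+15)]
    if len(q): print(a,len(q),q.mean(0).round(1),np.ptp(q,axis=0).round(1))
E
```

```text
t 18.1 pos [ 500.2 -357.1  100.5] op 0.224 F [ 0.6 -0.7 -1.5]
tool delta [ 1.8  0.1 -0.2]
0 37 [ 508.8 -359.7    9. ] [18.1 22.1  9.8]
15 71 [ 507.9 -360.7   21.9] [20.  27.7 14.8]
30 45 [ 506.5 -360.1   37.1] [15.6 19.  11.9]
45 40 [ 507.1 -358.7   53. ] [11.8 17.3 14.9]
60 44 [ 507.  -358.    68.3] [13.4 16.9 14.2]
75 41 [ 506.1 -356.    83.5] [13.9 15.8 14.7]
90 14 [ 505.5 -352.5   95.9] [10.  15.  14.1]
105 12 [ 502.3 -348.7  112.8] [13.   4.7  9.5]
120 21 [ 501.6 -347.6  127.7] [13.3  5.  14.8]
135 24 [ 503.6 -346.2  143.4] [16.   6.4 13.8]
150 30 [ 502.3 -346.7  156.9] [41.9 21.4 10.8]
```

Emit:
arm_command([
  {"linear": [1, 0, 0], "yaw": 0, "claw": 0},
  {"linear": [1, 0, 0], "yaw": 0, "claw": 0},
  {"linear": [0.5, 0, 0], "yaw": 0, "claw": 0},
  {"linear": [0, 0, 0], "yaw": 0, "claw": 0},
])

```text
time: 18.55
position: [500.4, -357.6, 98.9]
tool_rot: [0.707, 0.019, 0.706, -0.019]
wrist_force: [-2.3, 0.6, 7.8]
opening: 0.227
```

Emit:
arm_command([
  {"linear": [0, 0, 0], "yaw": 0, "claw": 24},
  {"linear": [0, 0, 0], "yaw": 0, "claw": 26},
  {"linear": [0, 0, 0], "yaw": 0, "claw": 30},
  {"linear": [0, 0, 0], "yaw": 0, "claw": 40},
  {"linear": [0, 0, 0], "yaw": 0, "claw": 70},
  {"linear": [0, 0, 0], "yaw": 0, "claw": 100},
  {"linear": [0, 0, 0], "yaw": 0, "claw": 100},
  {"linear": [0, 0, 0], "yaw": 0, "claw": 100},
], grip_force=20)

```text
time: 19.35
position: [500.1, -357.1, 97.7]
tool_rot: [0.707, 0.019, 0.707, -0.019]
wrist_force: [0.2, -0.3, -0.1]
opening: 1.0
```

```bash
python3 - <<'E'
from h import *
go([500,-357,98.7])
for n in ["scene","wrist"]:
    p,d=eyes.grab_frame(n);cv2.imwrite(f"pics/{n}8.png",p[:,:,::-1])
E
```

```text
t 19.35 pos [ 500.1 -357.1   97.7] op 1.0 F [ 0.2 -0.3 -0.1]
tool delta [-1.   0.1 -0.1]
```

View pics/wrist8.png

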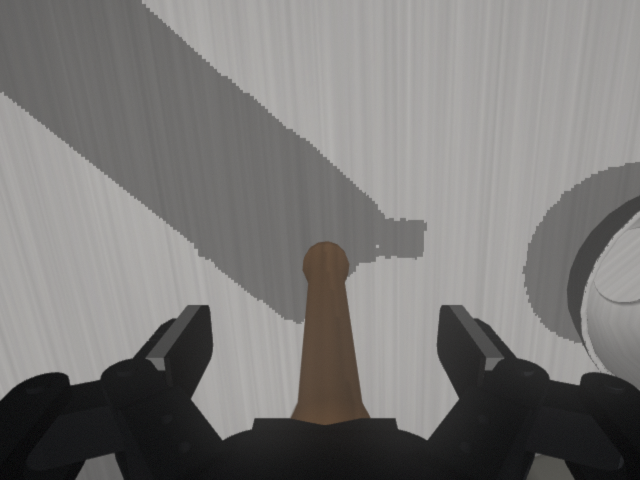

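View pics/scene8.png

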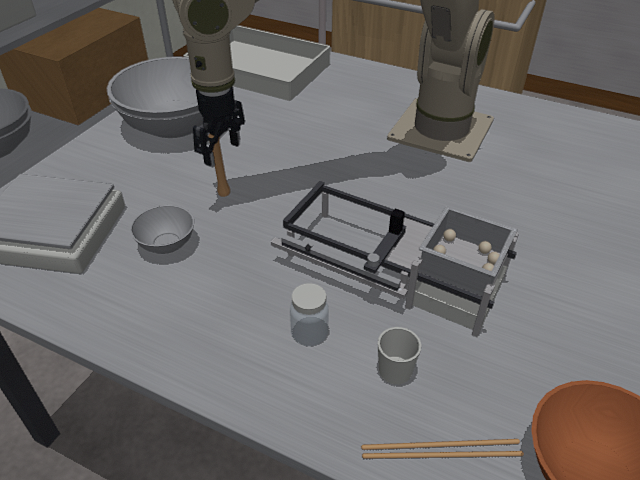

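The stirrer stands free, with its foot at about (325,265) in the wrist view. I'll lift straight off and go to the gate grip.

Emit:
arm_command([
  {"linear": [-15, 0, 0], "yaw": 0, "claw": 100},
  {"linear": [-35, 0, 0], "yaw": 0, "claw": 100},
  {"linear": [-45, 0, 0], "yaw": 0, "claw": 100},
  {"linear": [-40, 0, 0], "yaw": 0, "claw": 100},
  {"linear": [-10, 20, 0], "yaw": 0, "claw": 100},
  {"linear": [0, 40, 2], "yaw": 0, "claw": 100},
  {"linear": [0, 45, 3], "yaw": 0, "claw": 100},
  {"linear": [0, 45, 3], "yaw": 0, "claw": 100},
  {"linear": [0, 45, 3], "yaw": 0, "claw": 100},
  {"linear": [0, 45, 3], "yaw": 0, "claw": 100},
  {"linear": [0, 45, 3], "yaw": 0, "claw": 100},
  {"linear": [0, 45, 3], "yaw": 0, "claw": 100},
  {"linear": [0, 45, 3], "yaw": 0, "claw": 100},
  {"linear": [0, 35, 2], "yaw": 0, "claw": 100},
  {"linear": [0, 18, 0], "yaw": 0, "claw": 100},
  {"linear": [0, 0, 0], "yaw": 0, "claw": 100},
  {"linear": [0, 0, 0], "yaw": 0, "claw": 100},
])

```text
time: 21.15
position: [547.8, 68.1, 243.6]
tool_rot: [0.707, 0.019, 0.707, -0.019]
wrist_force: [-0.3, -1.1, -0.6]
opening: 1.0
```

```bash
python3 - <<'E'
from h import *
yawerr();go([548,69.5,106])
c=eyes.camera_params("wrist");p,d=eyes.grab_frame("wrist");cv2.imwrite("pics/wrist9.png",p[:,:,::-1])
P=cloud(c,d)
k=((P[...,2]>138)&(P[...,2]<150)&(abs(P[...,0]-548)<35)&(abs(P[...,1]-69.5)<35)&(p.max(2)<60))
q=P[k][:,:2].astype(np.float32);print(len(q),cv2.minAreaRect(q) if len(q)>5 else '', np.median(P[k][:,2]))
E
```

```text
[[ 7.000e-04  5.340e-02  9.986e-01]
 [-3.000e-04  9.986e-01 -5.340e-02]
 [-1.000e+00 -2.000e-04  7.000e-04]]
z-axis ang deg vs world x -3.058198048709011
t 21.15 pos [547.8  68.1 243.6] op 1.0 F [-0.3 -1.1 -0.6]
tool delta [137.6   1.4  -0. ]
1034 ((548.5438232421875, 69.67123413085938), (21.17027473449707, 21.93210792541504), 86.7787094116211) 144.59903528601347
```

View pics/wrist9.png

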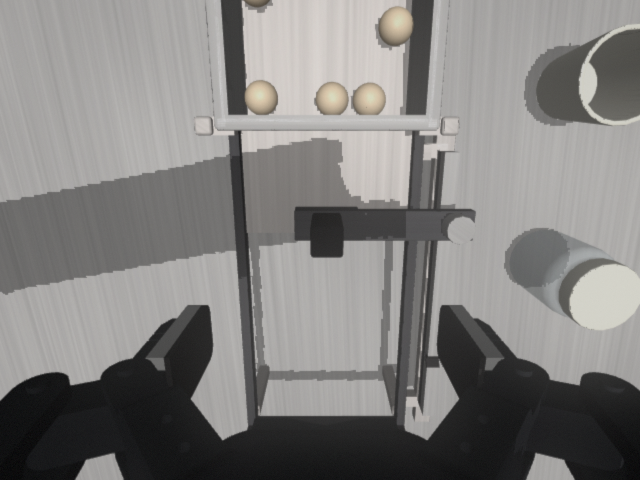

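The wrist view shows the grip top at about (327,235), the housing at (460,230) and the notch at about (432,362).

```bash
python3 - <<'E'
from h import *
B=np.array([555.5,210,0])
def hf(X): X=X-B; return np.array([X@EX,X@EY]).round(1)
c=eyes.camera_params("wrist")
im=cv2.imread("pics/wrist9.png");cv2.imwrite("pics/c9.png",cv2.resize(im[190:420,390:490],None,fx=2.6,fy=2.6,interpolation=cv2.INTER_CUBIC))
print('housing',hf(ray(c,460.5,229.5,112)),'notch',hf(ray(c,432,362,76)))
g=im[345:380,422:446].max(2);print(g[::2])
c=eyes.camera_params("top");im=cv2.imread("pics/top0.png")
print('top housing',hf(ray(c,258.5,211.5,112)),'notch',hf(ray(c,336,220.5,76)),'grip',hf(ray(c,249,269.4,144)))
print(im[214:227,328:345].max(2))
E
```

```text
housing [ 100.3 -141.8] notch [  99.3 -278.1]
[[ 96  53  52  65  69  74 103 160 166 171 175 174 169 163 133  62  43  42
   44  42  43  43  41  41]
 [ 87  51  52  66  69  74 108 161 166 171 175 173 169 165 156  70  42  40
   41  42  42  42  42  40]
 [ 85  52  55  68  71  77 123 161 168 171 176 171 167 166 155  72  42  44
   43  42  42  41  43  39]
 [ 64  50  56  66  68  83 138 163 168 173 176 170 168 164 158  86  46  41
   43  40  41  40  40  42]
 [ 58  51  61  62  64  86 157 167 168 173 175 169 166 164 161 106  50  41
   42  42  41  42  41  41]
 [ 57  51  65  56  49  76 147 155 158 161 163 157 154 154 153 144  65  42
   42  40  41  41  39  39]
 [ 53  50  57  57  51  57  63  63  62  63  62  62  62  61  62  61  51  42
   41  41  40  40  40  38]
 [ 51  51  59  55  61  63  62  63  63  63  62  63  62  61  63  64  80  86
   52  41  41  40  41  41]
 [ 51  53  71  61  59  63  64  63  63  62  62  61  62  63  61  62  80 147
   99  50  39  41  41  40]
 [ 49  55  68  61  55  62  63  62  63  63  63  62  62  61  61  61  76 136
  155 100  49  40  40  40]
 [ 50  59  67  65  55  64  64  63  63  63  6
[... 1059 characters left out ...]
165 165 142 110  88  93 107  99 107 130 157 161 165 161 165]
 [167 165 168 161 135  85  58  55  58  60  79 127 153 170 176 173 172]
 [171 169 174 163 131  82  43  39  41  45  78 131 164 172 177 170 171]
 [172 174 177 165 133  81  45  32  41  39  80 129 167 175 175 171 174]
 [168 166 171 162 137  78  52  39  35  50  85 138 163 177 176 172 173]
 [147 149 153 146 113  71  36  35  44  50  83 133 163 166 169 171 174]
 [115 123 122 115  95  64  40  50  44  45  72 107 140 145 146 152 150]
 [125 126 121 108  87  69  59  55  56  55  63  82 100 112 109 111 115]
 [127 124 123 104  93  77  69  73  72  74  80  84  88  90  85  84  85]
 [107 106 105  97  90  87  85  85  85  89  89  95  91  93  83  85  80]]
```

View pics/c9.png

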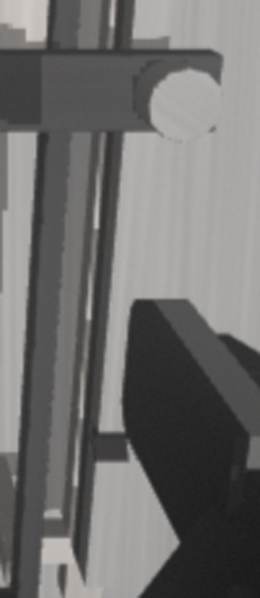

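Emit:
arm_command([
  {"linear": [15, 1.5, 0.5], "yaw": 0, "claw": 100},
  {"linear": [30, 0, 0], "yaw": 0, "claw": 100},
  {"linear": [35, 0, 0], "yaw": 0, "claw": 100},
  {"linear": [30, 0, 0], "yaw": 0, "claw": 100},
  {"linear": [18, 0, 0], "yaw": 0, "claw": 100},
  {"linear": [8, 0, 0], "yaw": 0, "claw": 100},
  {"linear": [0, 0, 0], "yaw": 0, "claw": 50},
  {"linear": [0, 0, 0], "yaw": 0, "claw": 35},
  {"linear": [0, 0, 0], "yaw": 0, "claw": 35},
], grip_force=30)

```text
time: 22.1
position: [549.1, 70.3, 108.1]
tool_rot: [0.708, 0.019, 0.706, -0.019]
wrist_force: [0.1, -0.4, -0.7]
opening: 0.517
```

```bash
python3 - <<'E'
from h import *
yawerr();go([548.5,69.7,106])
p,d=eyes.grab_frame("wrist");cv2.imwrite("pics/wrist10.png",p[:,:,::-1])
E
```

```text
[[ 2.000e-03  5.340e-02  9.986e-01]
 [ 7.000e-04  9.986e-01 -5.340e-02]
 [-1.000e+00  8.000e-04  2.000e-03]]
z-axis ang deg vs world x -3.0610487636694614
t 22.1 pos [549.1  70.3 108.1] op 0.517 F [ 0.1 -0.4 -0.7]
tool delta [ 2.1 -0.6 -0.6]
```

View pics/wrist10.png

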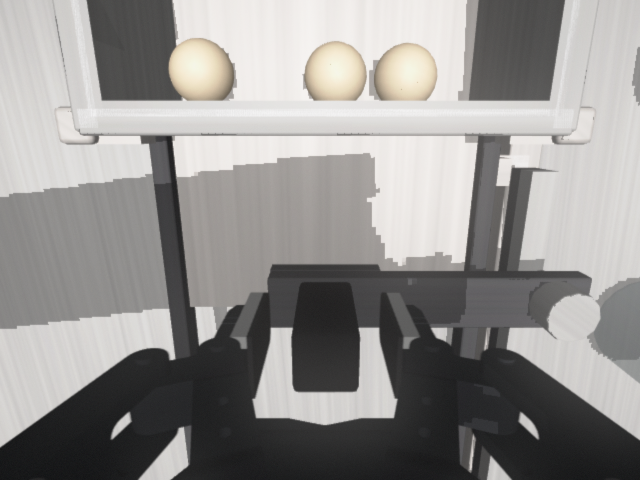

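The post is centred between the pads at columns 293–358, so I'll close.

Emit:
arm_command([
  {"linear": [0, 0, 0], "yaw": 0, "claw": 20},
  {"linear": [0, 0, 0], "yaw": 0, "claw": 0},
  {"linear": [0, 0, 0], "yaw": 0, "claw": 0},
  {"linear": [0, 0, 0], "yaw": 0, "claw": 0},
  {"linear": [0, 0, 0], "yaw": 0, "claw": 0},
], grip_force=40)

```text
time: 22.65
position: [549.4, 70.5, 107.8]
tool_rot: [0.708, 0.019, 0.706, -0.019]
wrist_force: [4.7, -0.7, 5.9]
opening: 0.254
```

```bash
python3 - <<'E'
from h import *
go([548.5,69.7,106]);print(read_state()['ft_torque'])
E
```

```text
t 22.65 pos [549.4  70.5 107.8] op 0.254 F [ 4.7 -0.7  5.9]
tool delta [ 1.8 -0.9 -0.9]
[-0.14630057 -0.57334834  0.00606153]
```

Emit:
arm_command([
  {"linear": [-0.5, -2, 0.4], "yaw": 0, "claw": 0},
  {"linear": [0, -5, 0], "yaw": 0, "claw": 0},
  {"linear": [0, -7, 0], "yaw": 0, "claw": 0},
  {"linear": [0, -7, 0], "yaw": 0, "claw": 0},
  {"linear": [0, -7, 0], "yaw": 0, "claw": 0},
  {"linear": [0, -7, 0], "yaw": 0, "claw": 0},
  {"linear": [0, -7, 0], "yaw": 0, "claw": 0},
  {"linear": [0, -7, 0], "yaw": 0, "claw": 0},
  {"linear": [0, -7, 0], "yaw": 0, "claw": 0},
  {"linear": [0, -4, 0], "yaw": 0, "claw": 0},
])

```text
time: 23.65
position: [546.2, 11.4, 107.8]
tool_rot: [0.707, 0.019, 0.706, -0.018]
wrist_force: [3.7, 5.6, 2.7]
opening: 0.252
```

```bash
python3 - <<'E'
from h import *
yawerr();go([549.4,70.5,107.8])
E
```

```text
[[ 0.0016  0.0522  0.9986]
 [ 0.0016  0.9986 -0.0522]
 [-1.      0.0017  0.0015]]
z-axis ang deg vs world x -2.9915581809138736
t 23.65 pos [546.2  11.4 107.8] op 0.252 F [3.7 5.6 2.7]
tool delta [ 0.1 59.1  0.1]
```

Emit:
arm_command([
  {"linear": [0, -5, 0.3], "yaw": 0, "claw": 0},
  {"linear": [0, -7, 0], "yaw": 0, "claw": 0},
  {"linear": [0, -8, 0], "yaw": 0, "claw": 0},
  {"linear": [0, -8, 0], "yaw": 0, "claw": 0},
  {"linear": [0, -8, 0], "yaw": 0, "claw": 0},
  {"linear": [0, -8, 0], "yaw": 0, "claw": 0},
  {"linear": [0, -7, 0], "yaw": 0, "claw": 0},
  {"linear": [0, -6, 0], "yaw": 0, "claw": 0},
  {"linear": [0, -4, 0], "yaw": 0, "claw": 0},
  {"linear": [0, -2, 0], "yaw": 0, "claw": 0},
  {"linear": [0, 0, 0], "yaw": 0, "claw": 0},
  {"linear": [0, 0, 0], "yaw": 0, "claw": 0},
])

```text
time: 24.85
position: [542.8, -52.2, 107.8]
tool_rot: [0.707, 0.019, 0.707, -0.018]
wrist_force: [0.9, 0.6, 5.2]
opening: 0.252
```

```bash
python3 - <<'E'
from h import *
go([549.4,70.5,107.8])
B=np.array([555.5,210,0])
def hf(X): X=X-B; return np.array([X@EX,X@EY]).round(1)
for n in ["top","scene"]:
    c=eyes.camera_params(n);p,d=eyes.grab_frame(n);cv2.imwrite(f"pics/{n}11.png",p[:,:,::-1])
    if n=="top":cv2.imwrite("pics/c11.png",cv2.resize(p[185:335,110:400,::-1],None,fx=2.75,fy=2.75,interpolation=cv2.INTER_CUBIC))
E
```

```text
t 24.85 pos [542.8 -52.2 107.8] op 0.252 F [0.9 0.6 5.2]
tool delta [1.000e-01 1.229e+02 1.000e-01]
```

View pics/c11.png

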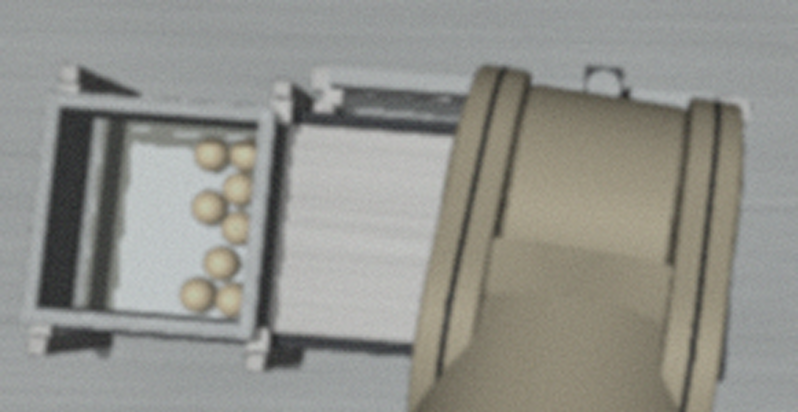

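View pics/scene11.png

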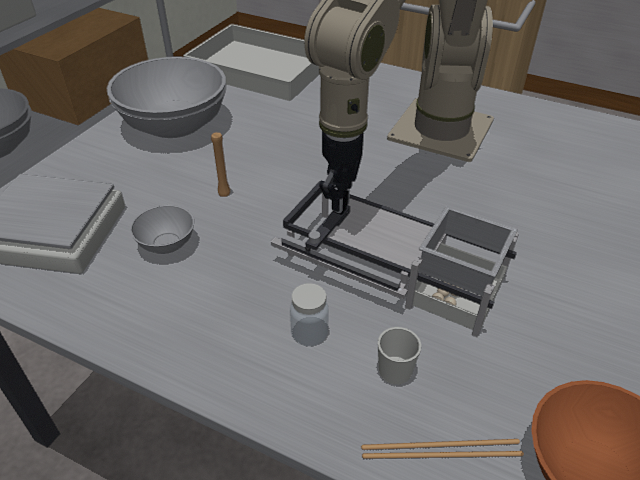

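All eight sweets are in the pan (top view) and the stirrer is standing. Next I'll feel for the notch in small steps.

Emit:
arm_command([
  {"linear": [0, -2, 0], "yaw": 0, "claw": 0},
  {"linear": [0, -2, 0], "yaw": 0, "claw": 0},
  {"linear": [0, -1, 0], "yaw": 0, "claw": 0},
  {"linear": [0, -1, 0], "yaw": 0, "claw": 0},
  {"linear": [0, -1, 0], "yaw": 0, "claw": 0},
])

```text
time: 25.45
position: [542.5, -58.3, 107.8]
tool_rot: [0.707, 0.019, 0.707, -0.018]
wrist_force: [0.2, 2.0, 6.7]
opening: 0.252
```

Emit:
arm_command([
  {"linear": [0, -0.5, 0], "yaw": 0, "claw": 0},
  {"linear": [0, -0.5, 0], "yaw": 0, "claw": 0},
])

```text
time: 25.65
position: [542.4, -59.5, 107.8]
tool_rot: [0.707, 0.019, 0.707, -0.018]
wrist_force: [0.1, 1.7, 5.3]
opening: 0.251
```

Emit:
arm_command([
  {"linear": [0, -0.5, 0], "yaw": 0, "claw": 0},
  {"linear": [0, -0.5, 0], "yaw": 0, "claw": 0},
])

```text
time: 25.85
position: [542.4, -60.7, 107.8]
tool_rot: [0.707, 0.019, 0.707, -0.018]
wrist_force: [1.6, 0.7, 6.1]
opening: 0.251
```

Emit:
arm_command([
  {"linear": [0, -0.5, 0], "yaw": 0, "claw": 0},
  {"linear": [0, -0.5, 0], "yaw": 0, "claw": 0},
])

```text
time: 26.05
position: [542.3, -61.9, 107.8]
tool_rot: [0.707, 0.019, 0.707, -0.018]
wrist_force: [1.0, 0.3, 5.2]
opening: 0.248
```

Emit:
arm_command([
  {"linear": [0, -0.4, 0], "yaw": 0, "claw": 0},
  {"linear": [0, -0.4, 0], "yaw": 0, "claw": 0},
])

```text
time: 26.25
position: [542.2, -63.0, 107.8]
tool_rot: [0.707, 0.019, 0.707, -0.018]
wrist_force: [0.4, 0.0, 5.6]
opening: 0.254
```

Emit:
arm_command([
  {"linear": [0, -0.4, 0], "yaw": 0, "claw": 0},
  {"linear": [0, -0.4, 0], "yaw": 0, "claw": 0},
])

```text
time: 26.45
position: [542.2, -63.9, 107.8]
tool_rot: [0.707, 0.019, 0.707, -0.019]
wrist_force: [1.1, 0.3, 6.2]
opening: 0.248
```

Emit:
arm_command([
  {"linear": [0, -0.4, 0], "yaw": 0, "claw": 0},
  {"linear": [0, -0.4, 0], "yaw": 0, "claw": 0},
])

```text
time: 26.65
position: [542.2, -64.4, 107.8]
tool_rot: [0.707, 0.019, 0.707, -0.018]
wrist_force: [1.3, 2.1, 6.5]
opening: 0.253
```

Emit:
arm_command([
  {"linear": [0, -0.4, 0], "yaw": 0, "claw": 0},
  {"linear": [0, -0.4, 0], "yaw": 0, "claw": 0},
])

```text
time: 26.85
position: [542.2, -64.4, 107.8]
tool_rot: [0.707, 0.019, 0.707, -0.018]
wrist_force: [0.4, 3.6, 5.4]
opening: 0.254
```

Emit:
arm_command([
  {"linear": [0, -0.4, 0], "yaw": 0, "claw": 0},
  {"linear": [0, 0, 0], "yaw": 0, "claw": 0},
])

```text
time: 27.05
position: [542.2, -64.5, 107.8]
tool_rot: [0.707, 0.019, 0.707, -0.018]
wrist_force: [1.2, 4.2, 5.4]
opening: 0.249
```

Emit:
arm_command([
  {"linear": [0, -0.4, 0], "yaw": 0, "claw": 0},
  {"linear": [0, -0.4, 0], "yaw": 0, "claw": 0},
])

```text
time: 27.25
position: [542.2, -64.6, 107.8]
tool_rot: [0.707, 0.019, 0.707, -0.017]
wrist_force: [0.2, 6.3, 6.6]
opening: 0.251
```

```bash
python3 - <<'E'
from h import *
go([542.2,-64.4,107.8])
for n in ["wrist","scene"]:
    p,d=eyes.grab_frame(n);cv2.imwrite(f"pics/{n}12.png",p[:,:,::-1])
cv2.imwrite("pics/c12.png",cv2.resize(p[150:320,240:440,::-1],None,fx=3.5,fy=3.5,interpolation=cv2.INTER_CUBIC))
E
```

```text
t 27.25 pos [542.2 -64.6 107.8] op 0.251 F [0.2 6.3 6.6]
tool delta [-0.   0.2  0. ]
```

View pics/wrist12.png

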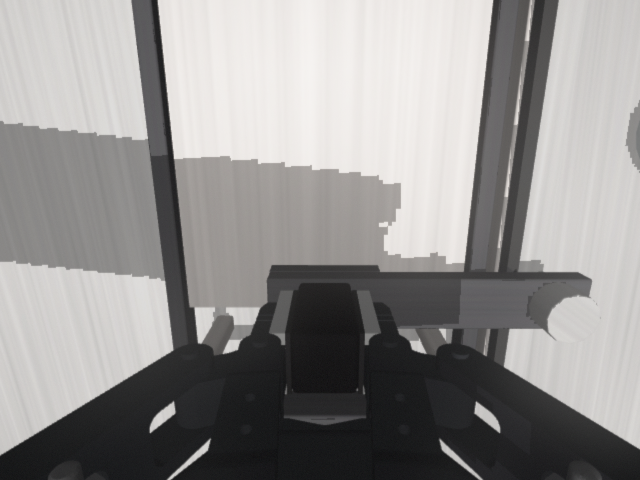

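View pics/c12.png

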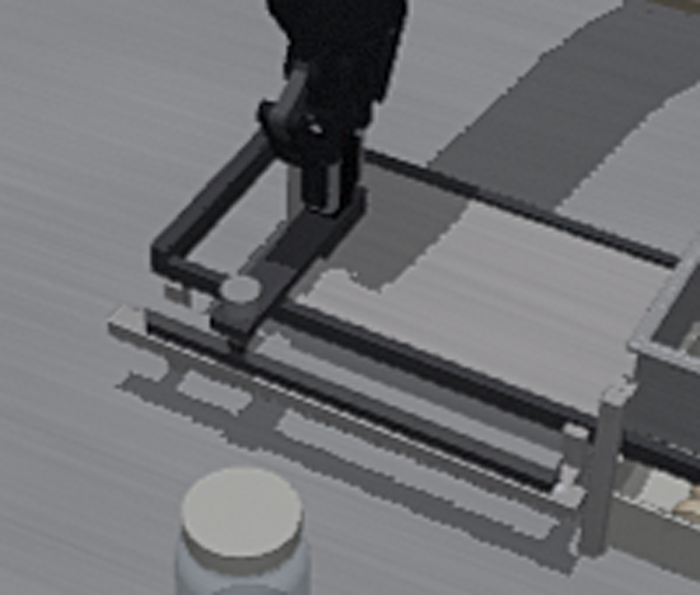

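The gate is locked at y ≈ -64.5. Force rose from 0 to 6.3 N with no travel, after it was drawn in over the last few mm. I'll ease off the pull so it centres itself.

Emit:
arm_command([
  {"linear": [0, 0.5, 0], "yaw": 0, "claw": 0},
  {"linear": [0, 0.5, 0], "yaw": 0, "claw": 0},
  {"linear": [0, 0.5, 0], "yaw": 0, "claw": 0},
  {"linear": [0, 0.4, 0], "yaw": 0, "claw": 0},
  {"linear": [0, 0, 0], "yaw": 0, "claw": 0},
  {"linear": [0, 0, 0], "yaw": 0, "claw": 0},
])

```text
time: 27.95
position: [542.2, -64.5, 107.8]
tool_rot: [0.707, 0.019, 0.707, -0.018]
wrist_force: [1.3, 1.4, 5.5]
opening: 0.25
```

Emit:
arm_command([
  {"linear": [0, 0.5, 0], "yaw": 0, "claw": 0},
  {"linear": [0, 0.5, 0], "yaw": 0, "claw": 0},
  {"linear": [0, 0.5, 0], "yaw": 0, "claw": 0},
  {"linear": [0, 0.5, 0], "yaw": 0, "claw": 0},
])

```text
time: 28.35
position: [542.2, -64.3, 107.8]
tool_rot: [0.707, 0.019, 0.707, -0.02]
wrist_force: [2.4, -5.5, 6.3]
opening: 0.252
```

Emit:
arm_command([
  {"linear": [0, -0.5, 0], "yaw": 0, "claw": 0},
  {"linear": [0, -0.5, 0], "yaw": 0, "claw": 0},
  {"linear": [0, -0.4, 0], "yaw": 0, "claw": 0},
  {"linear": [0, 0, 0], "yaw": 0, "claw": 0},
  {"linear": [0, 0, 0], "yaw": 0, "claw": 0},
  {"linear": [0, 0, 0], "yaw": 0, "claw": 0},
])

```text
time: 28.95
position: [542.2, -64.4, 107.8]
tool_rot: [0.707, 0.019, 0.707, -0.019]
wrist_force: [0.8, -1.1, 6.7]
opening: 0.253
```

```bash
python3 - <<'E'
from h import *
go([542.2,-64.4,107.8])
for n in ["top","scene"]:
    p,d=eyes.grab_frame(n);cv2.imwrite(f"pics/{n}13.png",p[:,:,::-1])
E
```

```text
t 28.95 pos [542.2 -64.4 107.8] op 0.253 F [ 0.8 -1.1  6.7]
tool delta [-0. -0.  0.]
```

View pics/top13.png

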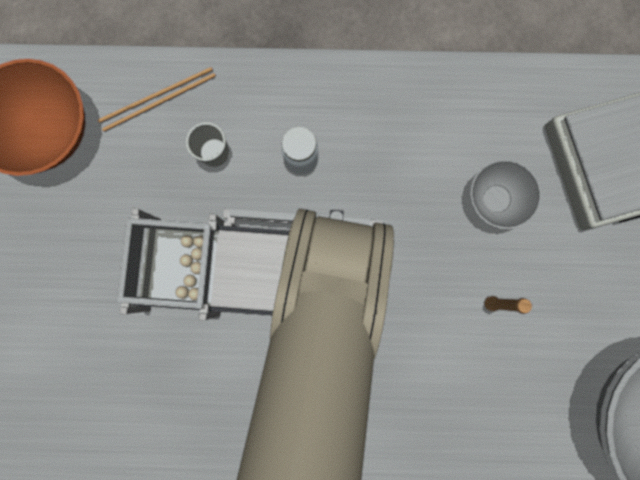

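View pics/scene13.png

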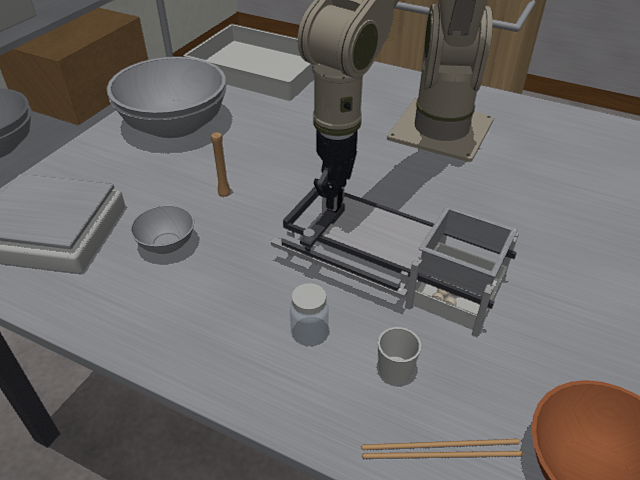

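Everything is in place: the sweets are in the pan at about (188,265), the stirrer stands upright at about (490–525,304), and the bowl, jar and cup haven't moved. I'm handing in.

```bash
python3 -c "
from cell import job
print(job.hand_in())"
```

```text
the job is handed in; nothing more can be done
None
```

The job is done and handed in at about 29 s. The hand-in reported no verdict.

**Stirring:** With the gate shut, I stirred the sweets about 2½ turns, in circles of about 29 to 33 mm radius. The highest force I read while stirring was about 11 N. The stick tilted about 3.6° in the grip, and I pressed it to the table at about 8 N before letting go. It stands upright again about where it started.

**Gate:** I drew the gate about 135 mm. It was pulled in over the last few millimetres, then stopped at y ≈ -64.4 mm. It moved only ±0.15 mm under +6.3 N and -5.5 N, so the ball is seated. I finished still holding the grip, with about 1 N along the slide. The camera estimates of the notch were 133.5 and 135.5 mm of travel, which fits. I couldn't see the ball in the notch directly, because the arm hides it from above.

**Last pictures:** All eight sweets were counted in the pan once the gate was open, and the final top view shows them still there. The bowl, jar and cup look unmoved. About 6 N of vertical force stayed on the grip, from the pads settling as they closed.

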